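Fetch the popcorn scoop from its peg

TASK

Lift the stainless measuring scoop up and off its peg and stand it upright inside the empty green bowl, ready for the popcorn kernels; set it down, do not drop it, and let go. Leave the orange scoop hanging where it is and do not push the bowl about.

Things in the scene. Friction and masses are not known exactly. Their poses are not given: they have to be found in the camera images.
- scoop_grip (a point): Centre of the black grip of a stainless measuring scoop (90 g) hanging upright on either rack peg. The grip, 14 (x) x 20 (y) x 34 mm (z), is its top part, open all round: pinch across y from above. 165 mm straight below is the underside of its flat-bottomed round cup, 52 mm across, 45 tall. Under the grip a hook, open below, sits over the peg, 24 mm under this point. z up, -x out along the peg.
- rack: Fixed wooden rack; origin on the table under its crossbar (along y, top 200 mm up). Two 8 mm brass pegs, 191 mm up at y = +75 and -75 mm, point to -x (roughly at the robot), 82 mm long with a tip turned up 9 mm; scoops hang about 45 mm out. To free one, raise it 20 to 70 mm (from 90 its cup hits the peg), then draw it 80 mm or more along the rack's -x.
- empty_bowl: Empty green melamine bowl, loose (0.3 kg), round, 170 mm across the rim, 50 mm tall, flat inner floor 105 mm across and 6 mm above its underside. Another such bowl, holding wooden clothes pegs, is not this one. Origin: centre of its underside, on the table; z up.
- orange_scoop_grip (a point): Centre of the grip of an orange plastic scoop of the same shape and size, hanging on the rack's other peg, 150 mm from the steel one; to be left hanging. Axes as for the steel scoop.
Not all that is in view belongs to the job. Of the things that look like the part that bears scoop_grip, the smaller one is meant.

How it is judged:
By the outcome, as a careful person would: the job done as asked, in the order asked, and still so for the second after the job is handed in, with the robot touching nothing.
It also fails if it takes over 42 s, if anything falls off the work surface, if the arm or the gripper's body presses on something with over 40 N, if the wrist force passes 120 N, or if a joint passes its speed limit or range.

ROBOT

A 7-joint arm with a two-finger parallel gripper is mounted at the origin on the work surface. World frame = base frame: x ahead of the robot, y to its left, z up, the work surface at z = 0. Lengths are in mm, angles in rad, forces in N, time in s.
With the tool pointing down it reaches from about 425 to 1025 mm from the base axis. Payload 9.4 kg.
Tool frame: the origin (TCP) lies on the mounting face of the last link; the fingertips stand 186 mm ahead of it and the grasp point (between the pads) lies 167 mm ahead of it; z points along the fingers, x is the direction in which the jaws open and shut, and the axes are right-handed (so a half turn about z gives the same grasp; the last joint's range is limited). The gripper opens to 93 mm and grips with 3 to 60 N. Pads are 15 mm wide; open, the fingers measure 128 mm over their backs; the gripper's body (75 mm by 188 mm) begins 65 mm behind the grasp point.
Start: joints at [-0.077, 0.599, -0.003, 1.599, 0.002, 0.943, -0.08], TCP at [725, 0.001, 404.718] pointing down, gripper open.
Joint ranges: [-2.57, 2.57], [-0.35, 1.97], [-1.29, 1.29], [0.11, 2.56], [-1.05, 4.19], [0.11, 1.86], [-2.63, 2.63]. Speed limits (rad/s): [2.22, 2.22, 3.01, 3.01, 3.14, 3.14, 3.14].

INTERFACE

Orientations are given as a unit quaternion [w, x, y, z].
In Python, from rig import move_to, move_linear, goto_joints, grip, wait, ik, capture, MotionError, job_done, get_clock, get_joint_pos, get_joint_vel, get_tau, get_ee_pos, get_tool_rot, get_force, get_torque, get_finger_gap gives the robot as it stands. The module is installed in compiled form; this text tells all that it offers. Calls block until the motion is done:
- move_to(position, orientation): joint-space move of the TCP to a pose.
- move_linear(position, v=150, orientation=None): straight line of the TCP; orientation=None keeps the orientation; v is the mean speed in mm/s.
- goto_joints(angles): joint-space move.
- grip(opening): finger opening in mm; the grip force is fixed at half the most; returns when the fingers have stopped.
- wait(seconds).
- ik(position, orientation): joint angles nearest the present ones, or None.
- capture(name): name is "scene" or "side" or "wrist"; returns a dict with "image" (384x512x3 uint8, blue, green, red), "range_z" (384x512 float32, mm along the optical axis (not along the pixel's ray), 0 where there is no reading), "fx", "fy", "cx", "cy" (pixels), "R" (3x3) and "t" (3): a world point X has camera coordinates R X + t; the wrist camera has in their place "hand_eye" (4x4, takes a point from camera to tool coordinates, whose origin is the TCP and whose axes are the tool frame's). Camera axes: x right, y down, z forward; pixel columns grow to the right and rows downward; lengths in mm; the calibration is good to about 2 mm. A picture is of the moment at which its call begins: read the wrist's pose just before it.
A pose or a line that the arm cannot do raises MotionError and nothing moves.
- job_done(): hands the job in, once; it reports no verdict.
Readings, each from a call of its own:
- get_clock(): time.
- get_joint_pos(): joint angles.
- get_joint_vel(): joint speeds.
- get_tau(): joint torques, N m.
- get_ee_pos(): TCP position.
- get_tool_rot(): TCP orientation.
- get_force(): force on the tool from outside, world axes, zero at the start.
- get_torque(): the same for the moment, N m.
- get_finger_gap(): finger opening in mm.
Only numpy, scipy, OpenCV 4.12 (cv2) and the standard library are available. Lean on these libraries where they do the work, as an engineer would, in place of code of your own. Each camera call takes 0.05 s, during which the arm holds its last target. There are 200 camera calls.

## Working session

There is one attempt and no reset: what is moved stays moved. The work goes in short steps, each a Python script; the robot and the scene stay as the last script left them, time stands still between calls to the robot, and variables do not carry over. Pictures are saved under pics/ and viewed, about 8 in all and at most 12, crops included, and the job is handed in when it is done.

```bash
mkdir -p pics; cat > h.py <<'E'
import numpy as np, cv2
from rig import *
def snap(cam):
    if cam=="wrist":
        p=np.array(get_ee_pos()); q=get_tool_rot(); 
        c=capture(cam); c["p"]=p; c["q"]=np.array(q)
    else: c=capture(cam)
    return c
def cloud(c):
    z=c["range_z"].astype(float); v,u=np.mgrid[:384,:512]
    X=np.dstack([(u-c["cx"])/c["fx"]*z,(v-c["cy"])/c["fy"]*z,z])
    W=(X-np.array(c["t"]).ravel())@np.array(c["R"])   # R^T (X-t)
    W[z==0]=np.nan
    return W
E
python3 - <<'E'
from h import *
import pickle
a=snap("scene");b=snap("side");pickle.dump((a,b),open("s.pkl","wb"))
cv2.imwrite("pics/1.png",a["image"]);cv2.imwrite("pics/2.png",b["image"])
for c in(a,b): print(c["fx"],c["cx"],-np.array(c["R"]).T@np.array(c["t"]).ravel(),np.array(c["R"])[2],(c["range_z"]>0).mean())
print(get_tool_rot(),get_clock(),get_finger_gap())
E
```

```text
468.15326608443405 259.5223412784524 [ 953.16460716 -693.71537375 1126.64241327] [-0.30122542  0.56690671 -0.76673335] 0.9961649576822916
378.9511404535838 256.55527535029006 [333.90370792 488.23013893 745.99809889] [ 0.25966629 -0.60962109 -0.7489563 ] 0.995941162109375
[ 7.65549809e-05  9.99999748e-01  2.44420832e-05 -7.05463304e-04] 0.1 93.0239011398466
```

View pics/1.png

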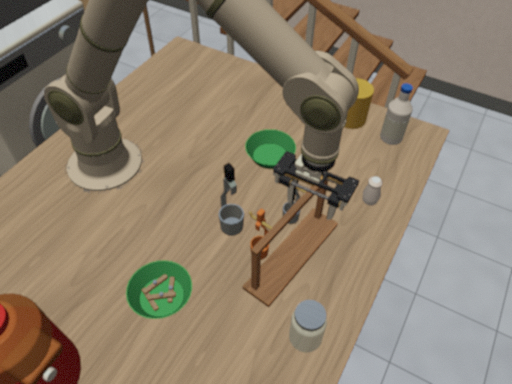

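View pics/2.png

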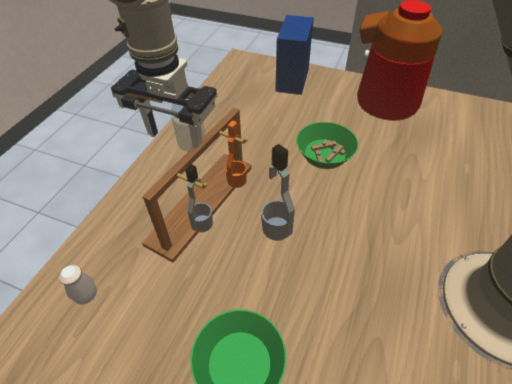

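The steel scoop hangs on the rack's left post: grip at about (191,173) in the side view. A larger, decoy scoop stands free at (279,157). The orange scoop is at (237,135), and the empty green bowl is at (240,360) side and (271,148) scene. The gripper hides part of the rack in the scene view.

```bash
python3 - <<'E'
from h import *
import pickle
a,b=pickle.load(open("s.pkl","rb"))
W=cloud(b);im=b["image"];hsv=cv2.cvtColor(im,cv2.COLOR_BGR2HSV)
def rep(n,m):
    P=W[m];P=P[~np.isnan(P[:,0])];print(n,len(P),np.percentile(P,[3,50,97],axis=0).round(0).tolist());return P
def box(x0,y0,x1,y1):
    m=np.zeros(im.shape[:2],bool);m[y0:y1,x0:x1]=1;return m
blk=hsv[...,2]<60
rep("grip",blk&box(183,160,202,185)); rep("biggrip",blk&box(268,142,292,172))
rep("steelcup",box(190,203,213,230)&(hsv[...,1]<70)); rep("bigcup",box(262,200,294,240)&(hsv[...,1]<70))
org=(hsv[...,0]<11)&(hsv[...,1]>190)
rep("orange",org&box(222,115,250,190)&(W[...,2]>10)); rep("orgrip",org&box(222,115,250,150)&(W[...,2]>195))
# bowl rims, both views
for c,bx in((a,(240,125,300,170)),(b,(185,305,290,384))):
    h=cv2.cvtColor(c["image"],cv2.COLOR_BGR2HSV);w=cloud(c)
    m=np.zeros((384,512),bool);m[bx[1]:bx[3],bx[0]:bx[2]]=1
    m&=(abs(h[...,0].astype(int)-65)<20)&(h[...,1]>120)
    P=w[m];r=P[(P[:,2]>46)&(P[:,2]<54)];
    A=np.c_[2*r[:,:2],np.ones(len(r))];s=np.linalg.lstsq(A,(r[:,:2]**2).sum(1),rcond=None)[0]
    f=P[P[:,2]<12]
    print("bowl",s[:2],np.sqrt(s[2]+s[0]**2+s[1]**2),len(r),"floor",np.median(f,axis=0) if len(f) else 0,P.min(0),P.max(0))
# crossbar top
m=(W[...,2]>194)&(W[...,2]<206)&(hsv[...,0]<20)&box(145,100,245,210)
P=rep("bar",m)
c0=P.mean(0);u,s,vt=np.linalg.svd((P-c0)[:,:2],full_matrices=False);print("bar",c0,vt[0],np.ptp((P-c0)[:,:2]@vt[0]))
cv2.imwrite("pics/3.png",cv2.resize(im[95:260,140:310],None,fx=3.5,fy=3.5,interpolation=cv2.INTER_CUBIC))
E
```

```text
grip 140 [[639.0, 68.0, 204.0], [643.0, 79.0, 222.0], [652.0, 83.0, 232.0]]
biggrip 301 [[483.0, -12.0, 218.0], [494.0, -1.0, 245.0], [508.0, 4.0, 260.0]]
steelcup 557 [[622.0, 50.0, 52.0], [646.0, 73.0, 79.0], [668.0, 102.0, 139.0]]
bigcup 1115 [[458.0, -42.0, 4.0], [496.0, 5.0, 42.0], [529.0, 27.0, 125.0]]
orange 1 [[634.0, -52.0, 131.0], [634.0, -52.0, 131.0], [634.0, -52.0, 131.0]]Traceback (most recent call last):
  File "<stdin>", line 13, in <module>
  File "<stdin>", line 6, in rep
    return _quantile_unchecked(
        a, q, axis, out, overwrite_input, method, keepdims, weights)
    return _ureduce(a,
                    func=_quantile_ureduce_func,
    ...<5 lines>...
                    overwrite_input=overwrite_input,
                    method=method)
    r = func(a, **kwargs)
    result = _quantile(arr,
                       quantiles=q,
    ...<2 lines>...
                       out=out,
                       weights=wgt)
    slices_having_nans = np.isnan(arr[-1, ...])
                                  ~~~^^^^^^^^^
IndexError: index -1 is out of bounds for axis 0 with size 0
```

```bash
python3 - <<'E'
from h import *
import pickle
a,b=pickle.load(open("s.pkl","rb"))
W=cloud(b);im=b["image"];hsv=cv2.cvtColor(im,cv2.COLOR_BGR2HSV)
def rep(n,m):
    P=W[m];P=P[~np.isnan(P[:,0])];print(n,len(P),np.percentile(P,[3,50,97],axis=0).round(0).tolist() if len(P) else "");return P
def box(x0,y0,x1,y1):
    m=np.zeros(im.shape[:2],bool);m[y0:y1,x0:x1]=1;return m
print(hsv[133,237],hsv[178,237],hsv[160,240])
rep("orgrip",(hsv[...,1]>150)&box(225,115,250,150)&(W[...,2]>209))
for c,bx in((a,(240,125,300,170)),(b,(185,305,290,384))):
    h=cv2.cvtColor(c["image"],cv2.COLOR_BGR2HSV);w=cloud(c)
    m=np.zeros((384,512),bool);m[bx[1]:bx[3],bx[0]:bx[2]]=1
    m&=(abs(h[...,0].astype(int)-65)<20)&(h[...,1]>120)
    P=w[m];P=P[~np.isnan(P[:,0])];r=P[(P[:,2]>46)&(P[:,2]<54)]
    A=np.c_[2*r[:,:2],np.ones(len(r))];s=np.linalg.lstsq(A,(r[:,:2]**2).sum(1),rcond=None)[0]
    f=P[P[:,2]<12]
    print("bowl",s[:2],np.sqrt(s[2]+s[0]**2+s[1]**2),len(r),"floor",f.mean(0),len(f),P.min(0),P.max(0))
m=(W[...,2]>194)&(W[...,2]<206)&(hsv[...,0]<20)&box(145,100,245,210)
P=rep("bar",m)
c0=np.median(P,axis=0);u,s,vt=np.linalg.svd((P-c0)[:,:2],full_matrices=False);print("bar",c0,vt[0],np.ptp((P-c0)[:,:2]@vt[0]))
cv2.imwrite("pics/3.png",cv2.resize(im[95:260,140:310],None,fx=3.5,fy=3.5,interpolation=cv2.INTER_CUBIC))
E
```

```text
[ 12 177 101] [ 11 184  90] [ 12 176 116]
orgrip 103 [[621.0, -82.0, 210.0], [625.0, -70.0, 225.0], [634.0, -65.0, 232.0]]
bowl [459.9101515  299.64341623] 79.34279838953854 47 floor [446.4967252  313.43140313   5.97728448] 572 [379.27826332  -9.72802747  -1.29616622] [645.19858178 382.95276063 347.68414072]
bowl [455.76455961 302.90017511] 81.09860314156536 528 floor [459.11900209 295.77621548   5.98426539] 2995 [372.75385916 219.65506539   1.40667005] [539.07496812 369.98515541  52.15638911]
bar 1066 [[623.0, -150.0, 195.0], [683.0, 24.0, 199.0], [708.0, 142.0, 202.0]]
bar [683.24824184  23.79310333 198.95638619] [0.15281956 0.98825411] 317.3736292643031
```

View pics/3.png

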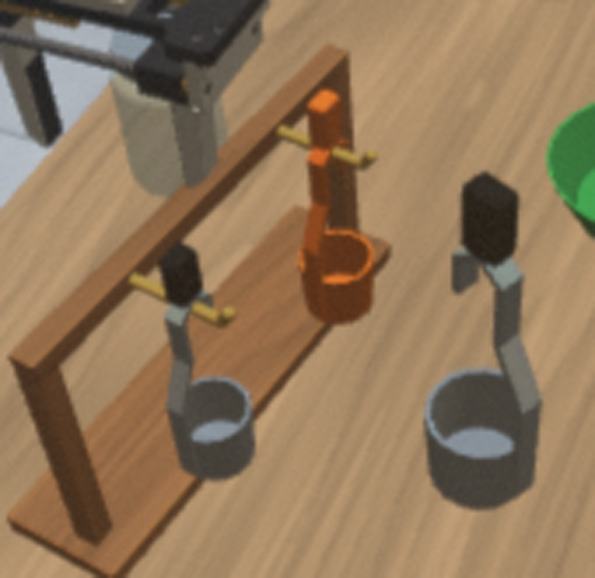

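The picture shows the rack crossbar, with the steel scoop on the near peg and the orange one on the far peg. The decoy stands clear of both. I'll rise, go above the steel grip with the jaws across the rack's y, and check with the wrist camera.

```bash
cat >> h.py <<'E'
from scipy.spatial.transform import Rotation as Ro
def quat(yaw,flip=False):  # jaws along rack y (rack yaw), tool down
    y=np.array([-np.sin(yaw),np.cos(yaw),0]); y=-y if flip else y
    z=np.array([0,0,-1.]); q=Ro.from_matrix(np.c_[y,np.cross(z,y),z]).as_quat(); return [float(q[i]) for i in(3,0,1,2)]
def wcloud(c):
    z=c["range_z"].astype(float); v,u=np.mgrid[:384,:512]
    X=np.dstack([(u-c["cx"])/c["fx"]*z,(v-c["cy"])/c["fy"]*z,z])
    H=np.array(c["hand_eye"]); q=c["q"]; R=Ro.from_quat([q[1],q[2],q[3],q[0]]).as_matrix()
    W=(X@H[:3,:3].T+H[:3,3])@R.T+c["p"]; W[z==0]=np.nan; return W
E
python3 - <<'E'
from h import *
import pickle
move_linear([725,0,500],v=200)
yaw=-0.13
for f in(False,True):
    q=quat(yaw,f);J=[ik(p,q) for p in([643,76,500],[643,76,386],[555,90,426],[457,302,338])]
    print(f,[None if j is None else np.round(j,2).tolist() for j in J])
    if all(j is not None for j in J): break
move_to([643,76,500],q)
w=snap("wrist");b=snap("side");a=snap("scene");pickle.dump((w,a,b),open("w.pkl","wb"));cv2.imwrite("pics/4.png",w["image"]);print(w["hand_eye"],get_clock())
E
```

```text
False [[0.05, 0.44, -0.38, 1.66, 0.18, 1.07, 1.06], [0.03, 0.55, -0.36, 1.79, 0.25, 0.85, 1.0], [0.02, 0.4, -0.38, 1.94, 0.2, 0.84, 0.97], [-0.42, 0.5, -0.37, 2.05, 0.3, 0.64, 0.45]]
[[ 9.99999967e-01 -1.97450625e-04 -1.64210297e-04 -7.63719131e-01]
 [ 2.36659985e-04  9.56812827e-01  2.90704588e-01 -8.03475723e+01]
 [ 9.97187154e-05 -2.90704618e-01  9.56812842e-01  2.04699427e+01]
 [ 0.00000000e+00  0.00000000e+00  0.00000000e+00  1.00000000e+00]] 1.925
```

View pics/4.png

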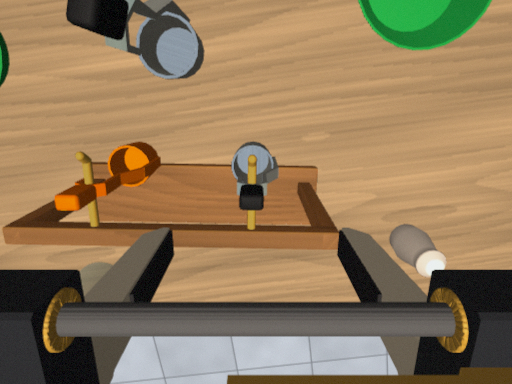

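The wrist view shows the steel grip at (251,197), its peg tip at (252,160), the crossbar near row 235, the orange scoop on the left and the bowl at top right. I'll compute the grip centre and the rack yaw from it.

```bash
python3 - <<'E'
from h import *
import pickle
w,a,b=pickle.load(open("w.pkl","rb"))
W=wcloud(w);h=cv2.cvtColor(w["image"],cv2.COLOR_BGR2HSV)
def box(x0,y0,x1,y1):
    m=np.zeros((384,512),bool);m[y0:y1,x0:x1]=1;return m
m=(h[...,2]<60)&box(225,170,280,220);P=W[m]
print("wrist grip top",np.percentile(P[P[:,2]>228],[2,50,98],axis=0).round(1).tolist(),np.percentile(P,[2,50,98],axis=0).round(1).tolist())
def bar(Wc,hh,bx):
    m=(Wc[...,2]>196.5)&(Wc[...,2]<203)&bx&(hh[...,0]<16);P=Wc[m].astype(np.float32)
    l=cv2.fitLine(P[:,:2],cv2.DIST_WELSCH,0,.01,.01).ravel();print("bar",l,"yaw",-np.arctan(l[0]/l[1]),P[:,1].min(),P[:,1].max(),len(P))
bar(W,h,box(0,222,340,250))
P=W[(W[...,2]>186)&(W[...,2]<205)&box(240,150,265,228)&(h[...,1]>120)];print("peg",np.percentile(P,[2,50,98],axis=0).round(1).tolist())
P=W[(W[...,2]>186)&(W[...,2]<205)&box(70,145,105,228)&(h[...,0]>16)&(h[...,1]>120)];print("orange peg",np.percentile(P,[2,50,98],axis=0).round(1).tolist())
for n,c,bx in(("side",b,box(140,90,250,220)),("scene",a,box(200,150,345,270))):
    Wc=cloud(c);hh=cv2.cvtColor(c["image"],cv2.COLOR_BGR2HSV);bar(Wc,hh,bx)
    m=(hh[...,2]<60)&(Wc[...,2]>205)&(Wc[...,2]<236)&(abs(Wc[...,0]-643)<25)&(abs(Wc[...,1]-76)<25);P=Wc[m]
    print(n,len(P),np.percentile(P,[2,50,98],axis=0).round(1).tolist() if len(P) else"")
    T=P[P[:,2]>229] if len(P) else P; print(" top",len(T),T.mean(0) if len(T) else "")
Wb=cloud(a);hh=cv2.cvtColor(a["image"],cv2.COLOR_BGR2HSV)
r=Wb[(abs(hh[...,0].astype(int)-65)<20)&(hh[...,1]>120)&box(235,120,305,175)&(Wb[...,2]>47)&(Wb[...,2]<54)]
print("bowl scene",(r.min(0)+r.max(0))/2,np.ptp(r,axis=0),len(r))
E
```

```text
wrist grip top [[640.6, 61.9, 228.8], [646.6, 70.6, 231.4], [653.2, 79.4, 232.9]] [[nan, nan, nan], [nan, nan, nan], [nan, nan, nan]]
bar [ 1.4340648e-01  9.8966390e-01  6.8349786e+02 -9.5070238e+00] yaw -0.14390261 -169.15652 145.74513 5300
peg [[615.8, 58.6, 187.8], [638.4, 70.9, 194.3], [687.8, 77.1, 204.0]]
orange peg [[593.7, -84.7, 190.5], [618.1, -76.0, 194.2], [663.5, -69.6, 203.3]]
bar [1.4911734e-01 9.8881948e-01 6.8520361e+02 1.1656511e+01] yaw -0.14967558 -163.9826 149.64815 953
side 127 [[639.3, 67.5, 205.7], [642.8, 78.2, 222.9], [651.6, 83.8, 232.5]]
 top 41 [645.94878869  75.10383669 231.11267159]
bar [ 1.4768320e-01  9.8903471e-01  6.8426855e+02 -1.8067373e+01] yaw -0.14822538 -167.05182 145.02417 652
scene 52 [[644.3, 61.9, 206.9], [651.1, 65.0, 222.0], [655.9, 74.9, 233.5]]
 top 19 [650.64552046  68.85782829 231.41748578]
bowl scene [453.54684527 284.80821336  50.37747535] [144.24079194 133.44366122   6.56077558] 34
```

Everything agrees on the grip at about (647.5, 71.5, 215) and a rack yaw of -0.148. Now grasp, lift and draw it off.

```bash
python3 - <<'E'
from h import *
yaw=-0.148;q=quat(yaw)
f=lambda n:print(n,np.round(get_force(),1),round(get_finger_gap(),1),np.round(get_ee_pos(),1),round(get_clock(),2))
move_linear([647.5,71.5,450],v=150,orientation=q)
move_linear([647.5,71.5,385],v=80);f("down")
if abs(get_force()[2])<6:
    grip(12);f("gripped")
    move_linear([647.5,71.5,395],v=40);f("lift10")
    move_linear([647.5,71.5,430],v=80);f("lift45")
b=capture("side")["image"];cv2.imwrite("pics/5.png",cv2.resize(b[60:280,120:340],None,fx=2.5,fy=2.5))
E
```

```text
down [-0.4  0.2  0.1] 92.7 [647.7  71.6 385.4] 3.37
gripped [ 1. -1.  0.] 20.1 [647.5  71.4 385. ] 4.49
lift10 [ 0.3 -0.3 -1.1] 19.5 [647.5  71.5 395.4] 4.89
lift45 [-0.7 -0.3 -1.3] 19.9 [647.4  71.4 430.4] 5.48
```

View pics/5.png

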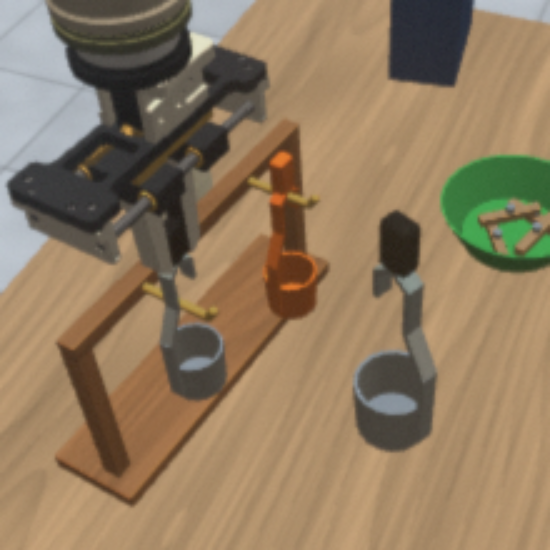

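The scoop is held upright, with its hook clear above the peg at about (165,270) in the crop. I'll draw it out and go over the bowl.

```bash
python3 - <<'E'
from h import *
import pickle
f=lambda n:print(n,np.round(get_force(),1),round(get_finger_gap(),1),np.round(get_ee_pos(),1),round(get_clock(),2))
move_linear([547.5,86.2,430],v=80);f("out")
move_linear([530,130,450],v=120)
move_linear([457,302,450],v=150);f("over")
b=snap("side");a=snap("scene");pickle.dump((a,b),open("o.pkl","wb"))
cv2.imwrite("pics/6.png",np.vstack([b["image"][120:],a["image"][60:300]])[:600])
for n,c,bx in(("side",b,(185,250,295,384)),("scene",a,(235,60,305,175))):
    Wc=cloud(c);h=cv2.cvtColor(c["image"],cv2.COLOR_BGR2HSV);m=np.zeros((384,512),bool);m[bx[1]:bx[3],bx[0]:bx[2]]=1
    g=(abs(h[...,0].astype(int)-65)<20)&(h[...,1]>120)&m
    r=Wc[g&(Wc[...,2]>47)&(Wc[...,2]<54)][:,:2]
    A=np.c_[2*r,np.ones(len(r))];s=np.linalg.lstsq(A,(r**2).sum(1),rcond=None)[0];print(n,"rim",s[:2],np.sqrt(s[2]+s[0]**2+s[1]**2),len(r),r.min(0),r.max(0))
    k=(h[...,1]<90)&(Wc[...,2]>100)&(Wc[...,2]<175)&(abs(Wc[...,0]-457)<50)&(abs(Wc[...,1]-302)<50);P=Wc[k]
    print(" cup",len(P),np.percentile(P,[2,50,98],axis=0).round(1).tolist() if len(P) else"")
E
```

```text
out [-0.4 -0.1 -1.4] 19.6 [547.9  86.1 429.9] 6.95
over [-0.6 -0.3 -1. ] 19.6 [457.4 301.2 449.9] 8.92
side rim [455.81993453 302.84866245] 81.23636218780973 311 [373.14066554 219.81799084] [537.08580487 369.5996126 ]
 cup 870 [[432.1, 278.8, 117.2], [454.6, 298.1, 134.9], [479.6, 330.9, 163.4]]
scene rim [458.75818956 298.10411816] 78.33960340206754 36 [382.85385806 217.96369408] [536.69178131 377.18000933]
 cup 307 [[436.3, 276.5, 117.2], [459.8, 297.4, 144.0], [483.3, 328.5, 169.9]]
```

View pics/6.png

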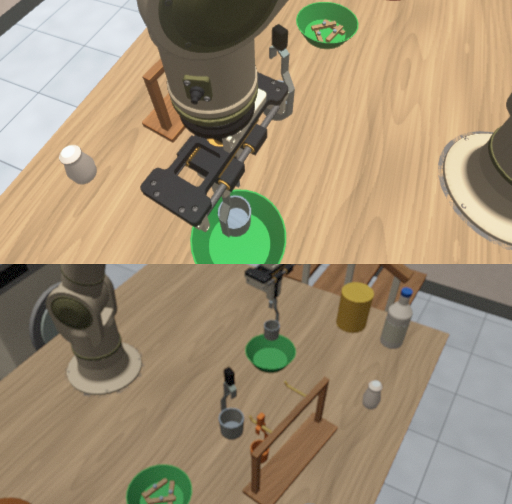

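Over the bowl, the cup is centred at about (457,302), matching the rim fit, and the scoop is upright. The orange scoop is still hanging. Lower with a force check; contact is expected at TCP z of about 341.

```bash
python3 - <<'E'
from h import *
f=lambda n:print(n,np.round(get_force(),1),round(get_finger_gap(),1),np.round(get_ee_pos(),1),round(get_clock(),2))
x,y=457,302
move_linear([x,y,351],v=80);wait(.3);f0=get_force()[2];f("low")
z=351
while z>334:
    z-=1; move_linear([x,y,z],v=15); wait(.1)
    if get_force()[2]-f0>1.5: break
f("touch")
b=snap("side");cv2.imwrite("pics/7.png",cv2.resize(b["image"][180:384,140:340],None,fx=2.8,fy=2.8))
a=snap("scene");cv2.imwrite("pics/8.png",cv2.resize(a["image"][60:270,200:350],None,fx=2.8,fy=2.8))
E
```

```text
low [ 0.8  0.5 -1.5] 19.9 [457.  301.9 351.2] 10.7
touch [-1.9 -1.5 12. ] 19.7 [457.  302.1 341. ] 14.55
```

View pics/8.png

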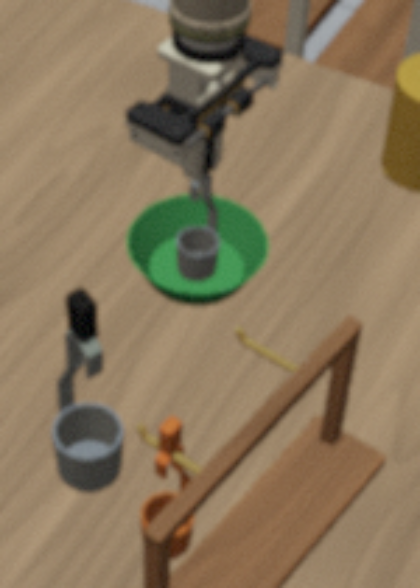

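The scoop stands in the bowl at about (197,252), and contact came at the predicted height. I'll ease the preload, release, retreat straight up and check.

```bash
python3 - <<'E'
from h import *
f=lambda n:print(n,np.round(get_force(),1),round(get_finger_gap(),1),np.round(get_ee_pos(),1),round(get_clock(),2))
move_linear([457,302,341.4],v=10);wait(.2);f("eased")
grip(90);wait(.3);f("open")
move_linear([457,302,480],v=100)
move_linear([560,200,520],v=200);wait(.3);f("away")
b=snap("side");a=snap("scene")
cv2.imwrite("pics/9.png",np.hstack([cv2.resize(b["image"][100:384,140:340],(400,568)),cv2.resize(a["image"][60:270,200:350],(400,560))[:560].copy() if 0 else cv2.resize(a["image"][60:270,200:350],(390,568))]))
for n,c,bx in(("side",b,(185,250,295,384)),("scene",a,(235,100,305,175))):
    Wc=cloud(c);h=cv2.cvtColor(c["image"],cv2.COLOR_BGR2HSV);m=np.zeros((384,512),bool);m[bx[1]:bx[3],bx[0]:bx[2]]=1
    r=Wc[(abs(h[...,0].astype(int)-65)<20)&(h[...,1]>120)&m&(Wc[...,2]>47)&(Wc[...,2]<54)][:,:2]
    A=np.c_[2*r,np.ones(len(r))];s=np.linalg.lstsq(A,(r**2).sum(1),rcond=None)[0];print(n,"rim",s[:2])
    k=(h[...,2]<60)&(Wc[...,2]>150)&(Wc[...,2]<195)&(abs(Wc[...,0]-457)<40)&(abs(Wc[...,1]-302)<40);P=Wc[k];print(" grip",len(P),np.percentile(P,[2,50,98],axis=0).round(1).tolist() if len(P) else"")
E
```

```text
eased [-0.3 -0.3 -0.3] 19.7 [457.  302.  341.2] 15.14
open [-0.2  0.  -0.2] 90.0 [457.  302.  341.4] 16.64
away [ 0.3  0.1 -0.2] 90.0 [559.5 200.7 520. ] 19.38
side rim [455.75847596 302.83454638]
 grip 183 [[448.5, 295.3, 161.9], [453.5, 306.3, 185.7], [461.8, 313.3, 189.0]]
scene rim [459.58867543 299.44431474]
 grip 37 [[455.6, 291.0, 157.3], [462.1, 296.3, 177.0], [465.3, 306.7, 189.3]]
```

View pics/9.png

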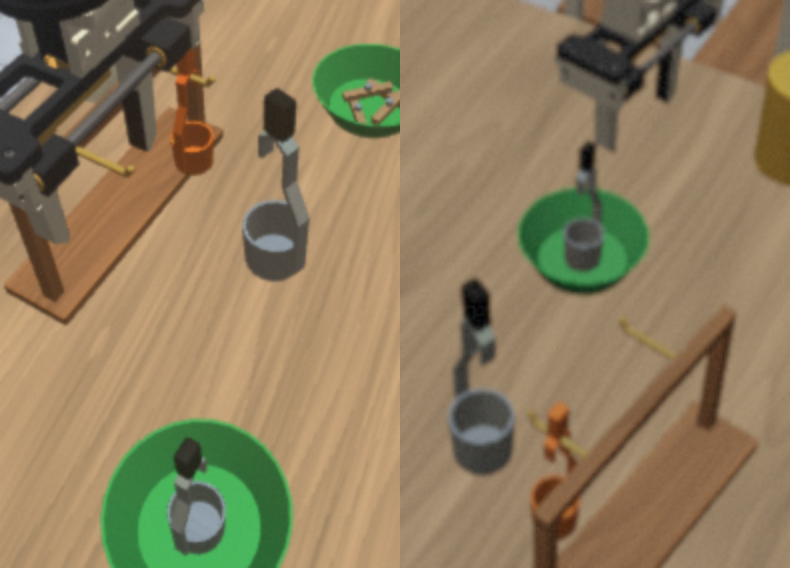

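The scoop stands upright and free in the empty bowl. The bowl hasn't moved, the orange scoop is still hanging, and the arm is clear.

```bash
python3 -c "
from rig import *
job_done();print(get_clock())"
```

```text
the job is handed in; nothing more can be done
the job is handed in; nothing more can be done
```

The steel scoop is standing upright and released inside the empty green bowl, and the job is handed in. I gripped it across its handle, raised it 45 mm, drew it 100 mm along the peg and lowered it to the bowl floor. It touched down at 12 N; I took that pressure off before opening the fingers, then backed the arm away.

**Last checks, at 19.4 s of the 42 s allowed:**
- **Scoop:** the top of its grip is at about 189 mm, which fits a scoop standing upright on the bowl floor. In the pictures it stands upright near the bowl's centre.
- **Bowl:** the side camera puts it within 0.1 mm of where it was before the scoop was set down.
- **Everything else:** the orange scoop still hangs on its peg, and the larger loose scoop was not touched.

No check failed. The two fixed cameras disagree by about 4 mm on the bowl's centre, because only a few rim points are visible in the scene view; the bowl floor leaves about 26 mm of room around the cup.

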